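# Mark the balance point of a lever on the stand's edge

## Robot

A 6-joint arm with a two-finger parallel gripper is mounted at the origin on the work surface; the furniture and walls round the work are solid. World frame = base frame: x ahead of the robot, y to its left, z up, the work surface at z = 0. Lengths are in m, angles in degrees, forces in N, time in s.
With the tool pointing down it reaches from about 0.275 to 0.875 m from the base axis. Payload 12.5 kg.
Tool frame: the origin (TCP) lies midway between the tips of the shut fingers; the grasp point (between the pads) lies 19 mm behind it (bot.hold_point_z is the distance from the TCP to the grasp point, in m); z points along the fingers, y is the line along which they close (so a half turn about z gives the same grasp; the last joint's range is limited). The gripper opens to 85 mm and grips with 20 to 120 N. Pads are 22 mm wide; open, the fingers measure 114 mm over their backs; the gripper's body (76 mm by 85 mm) begins 54 mm behind the grasp point. The pads swing forward as they close: fully open they stand 13 mm farther back than shut.
Start: joints at [58.694, 20.094, 94.641, -0, 65.266, -4.847], TCP at [0.245, 0.492, 0.231] pointing down, gripper open.
Joint ranges: [-157.81, 157.81], [-45, 120.19], [0.68, 151.7], [-89.99, 269.99], [4.06, 180], [-164.3, 164.3]. Speed limits (degrees/s): [127.2, 127.2, 159.86, 180, 180, 180].

## Interface

Orientations are given as a 3x3 rotation matrix whose columns are the frame's x, y, z axes.
In Python, from bench import bot gives the robot as it stands. The module is installed in compiled form; this text tells all that it offers. Calls block until the motion is done:
- bot.move_to(position, orientation): joint-space move of the TCP to a pose.
- bot.movel(position, ori=None, v=0.15, stop_force=None): straight line of the TCP; ori=None keeps the orientation; v is the mean speed in m/s. With stop_force (N) it stops when the force on the tool has changed by that much, and returns True; else False.
- bot.movej(angles): joint-space move.
- bot.grip(opening, effort=None): finger opening in m; effort is the grip in N (None keeps the last); returns when the fingers have stopped.
- bot.hold(seconds).
- bot.ik(position, orientation): joint angles nearest the present ones, or None.
- bot.get_obs(): the state.
- bot.snapshot(name): name is "scene" or "side" or "wrist"; returns (picture, depth): 480x640x3 uint8, red, green, blue; 480x640 float32, m along the optical axis (not along the pixel's ray), 0 where there is no reading.
- bot.calibration(name): a dict with "mtx" (3x3 intrinsics, pixels), "T" (4x4, takes a point from camera to world coordinates); the wrist camera has in their place "mount" (4x4, takes a point from camera to tool coordinates, whose origin is the TCP and whose axes are the flange's). Camera axes: x right, y down, z forward; pixel columns grow to the right and rows downward; lengths in m; the calibration is good to about 2 mm. A picture is of the moment at which its call begins: read the wrist's pose just before it. calibration takes no time and is no camera call.
A pose or a line that the arm cannot do raises bot.Unreachable and nothing moves.
- bot.finish_job(): hands the job in; it is judged then, once.
The state is a dict: "time_s": time; "joints": joint angles; "qd": joint speeds; "effort": joint torques, N m; "ee_pos": TCP position; "tcp_rot": TCP orientation; "contact_force": force on the tool from outside, world axes, zero at the start; "moment": the same for the moment, N m; "gripper_width": finger opening in m; "grip_force": force on a finger pad.
Only numpy, scipy, OpenCV 4.12 (cv2) and the standard library are available. Lean on these libraries where they do the work, as an engineer would, in place of code of your own. Each camera call takes 0.05 s, during which the arm holds its last target. There are 200 camera calls.

## Task

Slide the steel lever head-first along the stand, a little at a time, until it just tips over the edge of the stand's upper step and comes to rest on the lower step. Then set the small saddle astride the lever right above that edge, to mark the balance point, and leave both lying there.

Things in the scene. Friction and masses are not known exactly. Their poses are not given: they have to be found in the camera images.
- balance_stand: Fixed dark steel stand with two flat steps, 270 x 90 mm. Origin on the bench, below the middle of the fulcrum edge; +x is the sliding direction, z up. Upper step: x = -130 to 0 mm, 64 mm wide, top 60 mm above the bench, nothing behind it. Lower step: x = 0 to 130 mm, top 45 mm up. Two cheeks, 8 mm high, 26 mm apart, stand on the upper step beside the lever, x = -115 to -45 mm.
- edge (a point): The middle of the fulcrum edge: the end of the stand's upper step, 60 mm above the bench, where the 15 mm drop to the lower step is. Axes as the stand's: x the sliding direction, y along the edge.
- lever_mid (a point): Bright steel lever, 250 x 22 mm, 0.78 kg, lying on the upper step between the cheeks. Point: mid-length, half-way up the stem; +x to the head, z up. Stem 12 mm high, x = -125 to 75 mm; head a 42 mm high block with a bore, x = 75 to 125 mm, same underside. It balances between its middle and the head. Once tipped it stays so, at about 9 degrees, tail end 25 mm higher.
- lever_tail (a point): Centre of the lever's flat tail end face (22 mm wide, 12 mm high), which sticks out behind the stand; push here along the lever, with some 5 to 10 N. Axes as lever_mid. A finger pressing on this face can hold it down by friction, so push by about 10 mm at most, draw back, and see whether the lever has tipped.
- saddle_mid (a point): Small aluminium saddle, an upturned U with a fin on top, 24 (x) x 48 (y) x 42 mm high, 30 g, standing on its legs. Point: its centre, 21 mm above the feet. Legs 10 mm high, 36 mm apart inside: it fits over the lever with x along it, either way round, bridge (10 to 16 mm up) on the lever's top. Fin to grip: 16 to 42 mm up, 12 mm thick in y, 22 mm long in x.
Things that resemble listed ones, but are neither listed nor needed, are in the scene too. There is more than one size of the part that bears saddle_mid; the job needs the smallest.

How it is judged:
By the outcome, as a careful person would: the job done as asked, in the order asked, and still so for the second after the job is handed in, with the robot touching nothing.
It also fails if it takes over 64 s, if anything falls off the work surface, if the arm or the gripper's body presses on something with over 40 N, if the wrist force passes 120 N, or if a joint passes its speed limit or range.

## Working session

There is one attempt and no reset: what is moved stays moved. The work goes in short steps, each a Python script; the robot and the scene stay as the last script left them, time stands still between calls to the robot, and variables do not carry over. Pictures are saved under pics/ and viewed, at most 10 in all, crops included, and the job is handed in when it is done.

```bash
mkdir -p pics
cat > h.py <<'E'
import numpy as np, cv2
from bench import bot
def snap(n):
    o=bot.get_obs(); p,d=bot.snapshot(n); c=bot.calibration(n)
    if 'T' in c: T=np.array(c['T'])
    else:
        E=np.eye(4);E[:3,:3]=o['tcp_rot'];E[:3,3]=o['ee_pos'];T=E@np.array(c['mount'])
    K=np.array(c['mtx']) if 'mtx' in c else None
    return p,d,K,T
def cloud(d,K,T):
    v,u=np.mgrid[:480,:640]
    P=np.stack([(u-K[0,2])/K[0,0]*d,(v-K[1,2])/K[1,1]*d,d],-1)@T[:3,:3].T+T[:3,3]
    P[d==0]=np.nan
    return P
def save(n,p): cv2.imwrite('pics/'+n+'.png',p[...,::-1])
E
python3 - <<'E'
from h import *
print(bot.calibration('wrist').keys())
for n in('scene','side','wrist'):
    p,d,K,T=snap(n); save(n+'0',p); np.savez('/tmp/'+n,p=p,d=d,K=K,T=T); print(n,T.round(3).tolist())
E
```

```text
dict_keys(['mtx', 'mount'])
scene [[0.125, 0.88, -0.459, 0.974], [0.992, -0.113, 0.053, -0.062], [-0.006, -0.462, -0.887, 1.107], [0.0, 0.0, 0.0, 1.0]]
side [[-0.997, 0.06, -0.038, 0.508], [0.07, 0.733, -0.677, 0.718], [-0.013, -0.678, -0.735, 0.853], [0.0, 0.0, 0.0, 1.0]]
wrist [[0.445, 0.858, 0.255, 0.18], [0.895, -0.427, -0.127, 0.525], [-0.0, 0.285, -0.959, 0.373], [0.0, 0.0, 0.0, 1.0]]
```

View pics/scene0.png

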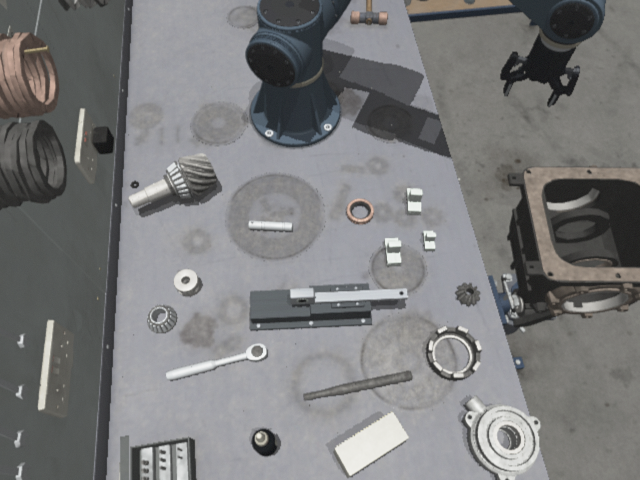

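View pics/side0.png

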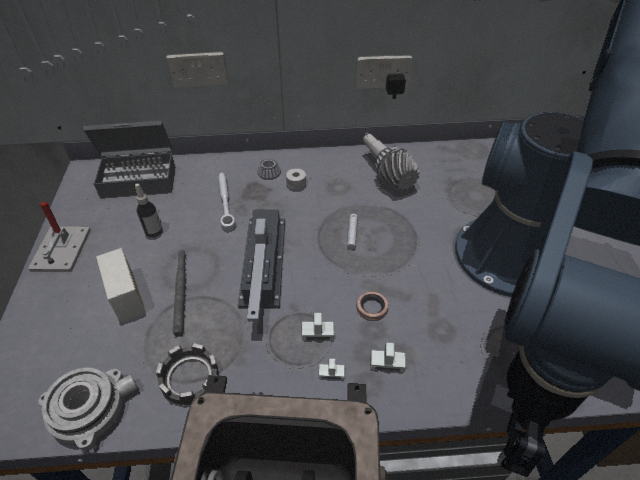

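The scene shows three saddles at scene px (393,250), (414,200) and (429,240), which are side px (318,328), (388,357) and (331,370). The smallest looks like (429,240). The lever's head is at (302,297) and its tail at (407,297), so it slides towards world -y. I'll measure these.

Run:
```python
from h import *
C={}
for n in('scene','side'):
    z=np.load('/tmp/'+n+'.npz'); C[n]=cloud(z['d'],z['K'],z['T'])
def rect(Q):
    (c,s,a)=cv2.minAreaRect((Q*1000).astype(np.float32)); return np.round(c,1),np.round(s,1),round(a,1)
for n,boxes in {'scene':[(393,250),(414,200),(429,240)],'side':[(318,328),(388,357),(331,370)]}.items():
    for u,v in boxes:
        P=C[n][v-22:v+23,u-22:u+23].reshape(-1,3); P=P[np.isfinite(P[:,2])]
        m=np.median(P[P[:,2]<.005],0)
        Q=P[P[:,2]>.006]; zt=np.percentile(Q[:,2],98)
        F=Q[Q[:,2]>zt-.004]
        print(n,u,v,'bench',m[2].round(4),'top',zt.round(4),'all',rect(Q[:,:2]),'fin',rect(F[:,:2]),F.mean(0).round(4))
z=C['side']
for n in C:
    P=C[n].reshape(-1,3); P=P[np.isfinite(P[:,2])]
    # stand region
    T=C['scene'][297,407]; H=C['scene'][297,302]
    if n=='scene': print('tail',T,'head',H)
    lo=np.minimum(T,H)-.1; hi=np.maximum(T,H)+.1
    P=P[(P[:,0]>lo[0]+.04)&(P[:,0]<hi[0]-.04)&(P[:,1]>lo[1])&(P[:,1]<hi[1])]
    for a,b in((.040,.050),(.056,.062),(.066,.076),(.095,.11)):
        Q=P[(P[:,2]>a)&(P[:,2]<b)]; print(n,a,b,len(Q),rect(Q[:,:2]) if len(Q)>5 else '',np.median(Q[:,2]))
z1=np.load('/tmp/side.npz')['p'];z2=np.load('/tmp/scene.npz')['p']
a=cv2.resize(z1[190:400,215:425],(400,400));b=cv2.resize(z2[180:330,240:450],(560,400))
save('crop',cv2.resize(np.hstack([a,b[:,160:]]),(800,400)))
```

```text
scene 393 250 bench 0.0005 top 0.0596 all (array([459.4, 197.6]), array([ 79.7, 103.4]), 6.6) fin (array([467.1, 178. ]), array([27.9, 16.6]), 83.2) [0.4668 0.1789 0.0577]
scene 414 200 bench 0.0001 top 0.0593 all (array([311.8, 261.4]), array([ 74.2, 132.7]), 57.1) fin (array([337.1, 257. ]), array([28.3, 15.3]), 80.3) [0.3371 0.2572 0.0574]
scene 429 240 bench 0.0002 top 0.0447 all (array([447. , 259.3]), array([ 55.1, 104.9]), 64.6) fin (array([448.5, 270.2]), array([20.8, 13.7]), 79.3) [0.4478 0.2705 0.043 ]
side 318 328 bench -0.0002 top 0.0581 all (array([466.5, 193.9]), array([58. , 63.6]), 86.0) fin (array([465.8, 181.9]), array([29.1, 13.9]), 85.6) [0.4663 0.183  0.0566]
side 388 357 bench -0.0003 top 0.058 all (array([336.2, 260.6]), array([34. , 64.5]), 80.5) fin (array([336.5, 260.7]), array([28.5, 13.5]), 80.1) [0.3369 0.2613 0.0564]
side 331 370 bench -0.0004 top 0.2238 all (array([451.8, 339.1]), array([159.1,  46.5]), 85.9) fin (array([438.5, 412. ]), array([15.7,  8.5]), 82.8) [0.4385 0.4124 0.2223]
tail [0.60463858 0.17683093 0.07208384] head [ 0.58676543 -0.04533179  0.09932269]
scene 0.04 0.05 1287 (array([578.9, -23.3]), array([246.1,  65.7]), 85.1) 0.0451570577749163
scene 0.056 0.062 591 (array([584.9,  65.4]), array([190.1,  66.2]), 85.5) 0.05974401369320015
scene 0.066 0.076 1227 (array([584.9,  54.9]), array([247.7,  47.7]), 85.2) 0.07126592870980208
scene 0.095 0.11 256 (array([577.3, -45.2]), array([49.1, 23.2]), 87.1) 0.10167531801134821
side 0.04 0.05 641 (array([577.9, -21.1]), array([251.8,  64.4]), 85.6) 0.04428846673217801
side 0.056 0.062 609 (array([585. ,  65.9]), array([231.3,  64.1]), 85.6) 0.05931044194945734
side 0.066 0.076 1038 (array([584.1,  60.8]), array([243.2,  45.6]), 86.1) 0.0709134978938788
side 0.095 0.11 172 (array([576.3, -41.6]), array([51.6, 22.4]), 84.8) 0.10065130041333825
```

View pics/crop.png

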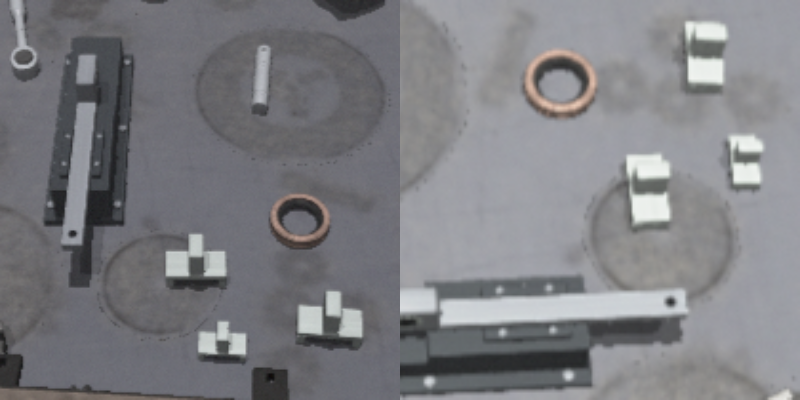

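The small saddle is confirmed at crop px (222,340) on the left and (745,162) on the right, top about 44 mm, near world (0.447, 0.271). The lever and stand are also confirmed, running along roughly -y with 4.6° yaw. Next I move above the stand for a close look.

Run:
```python
from h import *
m=np.array(bot.calibration('wrist')['mount']); print(m.round(3).tolist(), np.array(bot.calibration('wrist')['mtx']).round(0).tolist())
d=np.array([-.080,-.997,0]); d/=np.linalg.norm(d)
for s in(1,-1):
    x=s*d; R=np.stack([x,np.cross([0,0,-1],x),[0,0,-1]],1)
    for p in((.60,.12,.28),(.597,.2,.055),(.45,.27,.03),(.58,.02,.12)):
        q=bot.ik(p,R); print(s,p,None if q is None else np.round(q,0))
```

```text
[[0.0, -0.959, -0.285, 0.073], [1.0, -0.0, 0.001, 0.001], [-0.001, -0.285, 0.959, -0.142], [0.0, 0.0, 0.0, 1.0]] [[381.0, 0.0, 318.0], [0.0, 381.0, 244.0], [0.0, 0.0, 1.0]]
1 (0.6, 0.12, 0.28) None
1 (0.597, 0.2, 0.055) [  14.   40.   89.   -0.   51. -161.]
1 (0.45, 0.27, 0.03) [  26.   35.  106.   -0.   39. -150.]
1 (0.58, 0.02, 0.12) None
-1 (0.6, 0.12, 0.28) [ 7. 24. 82. -0. 74. 12.]
-1 (0.597, 0.2, 0.055) [14. 40. 89. -0. 51. 19.]
-1 (0.45, 0.27, 0.03) [ 26.  35. 106.  -0.  39.  30.]
-1 (0.58, 0.02, 0.12) [-3. 31. 95. -0. 54.  2.]
```

```bash
cat >> h.py <<'E'
def Rx(x):
    x=np.array(x,float); x[2]=0; x/=np.linalg.norm(x)
    return np.stack([x,np.cross([0,0,-1],x),[0,0,-1]],1)
def rect(Q):
    (c,s,a)=cv2.minAreaRect((Q*1000).astype(np.float32)); return np.round(c,1),np.round(s,1),round(a,1)
E
python3 - <<'E'
from h import *
R=Rx([.080,.997,0])
bot.move_to([.575,.12,.30],R)
bot.grip(0.0,40); bot.hold(.2)
p,d,K,T=snap('wrist'); save('w1',p); np.savez('/tmp/w1',p=p,d=d,K=K,T=T)
P=cloud(d,K,T).reshape(-1,3); P=P[np.isfinite(P[:,2])]
u=-R[:,0]; w=R[:,1]; o=np.array([.584,.03,0]) 
a=(P-o)@u; b=(P-o)@w
for lo,hi,n in((.040,.049,'lower'),(.056,.063,'upper'),(.065,.07,'cheek'),(.07,.076,'stem'),(.097,.108,'head')):
    k=(P[:,2]>lo)&(P[:,2]<hi)&(abs(b)<.06)&(abs(a)<.2)
    print(n,k.sum(),'u',np.percentile(a[k],[0,1,50,99,100]).round(4),'w',np.percentile(b[k],[1,50,99]).round(4),'z',np.median(P[k,2]).round(4),rect(P[k,:2]))
S=P[(np.hypot(P[:,0]-.447,P[:,1]-.271)<.04)]
F=S[(S[:,2]>.036)]; B=S[(S[:,2]>.010)&(S[:,2]<.022)]
print('sad',len(F),rect(F[:,:2]),F.mean(0),'body',rect(B[:,:2]),bot.get_obs()['time_s'])
E
```

```text
lower 335 u [-0.0718 -0.0715  0.1677  0.1876  0.1884] w [-0.0327 -0.016   0.0266] z 0.0447 (array([577.4, -27.9]), array([260. ,  62.1]), 86.0)
upper 1949 u [-0.1503 -0.0713 -0.0353  0.0429  0.0558] w [-0.0345  0.0101  0.0289] z 0.0597 (array([584.9,  77.3]), array([206.2,  64. ]), 85.6)
cheek 1226 u [-0.1504 -0.1336 -0.0272  0.0113  0.0131] w [-0.0255 -0.0088  0.0198] z 0.0676 (array([587.2,  98.7]), array([163.4,  45.7]), 85.1)
stem 3247 u [-0.1497 -0.1488 -0.0796  0.0091  0.0161] w [-0.0131 -0.0026  0.0078] z 0.0718 (array([590.4,  96.6]), array([165.9,  29.1]), 86.1)Traceback (most recent call last):
  File "<stdin>", line 11, in <module>
    return _quantile_unchecked(
        a, q, axis, out, overwrite_input, method, keepdims, weights)
    return _ureduce(a,
                    func=_quantile_ureduce_func,
    ...<5 lines>...
                    overwrite_input=overwrite_input,
                    method=method)
    r = func(a, **kwargs)
    result = _quantile(arr,
                       quantiles=q,
    ...<2 lines>...
                       out=out,
                       weights=wgt)
    slices_having_nans = np.isnan(arr[-1, ...])
                                  ~~~^^^^^^^^^
IndexError: index -1 is out of bounds for axis 0 with size 0
```

View pics/w1.png

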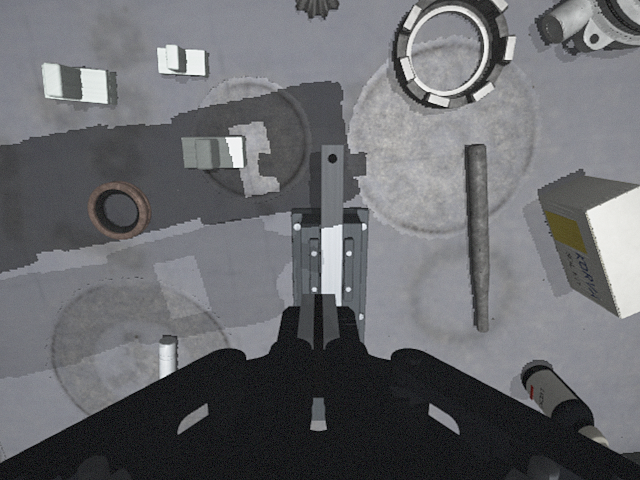

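The wrist view shows the tail at (331,147) and the small saddle at (183,61), with the larger one shadowed at (213,152). The stand's rear end is at about u=-0.072, so the edge is near (0.579,-0.028) and the tail near (0.596,0.179), which means about 50 mm of push. Now I start pushing.

```bash
cat >> h.py <<'E'
R=Rx([.080,.997,0]); U=-R[:,0]; W=R[:,1]; O=np.array([.584,.03,0])
def lever(n='scene'):
    p,d,K,T=snap(n); P=cloud(d,K,T).reshape(-1,3); P=P[np.isfinite(P[:,2])]
    a=(P-O)@U; b=(P-O)@W+.0026
    k=(abs(b)<.008)&(P[:,2]>.066)&(P[:,2]<.12)&(a>-.14)&(a<.035)
    c=np.polyfit(a[k],P[k,2],1) if k.sum()>10 else (np.nan,np.nan)
    h=(abs(b)<.008)&(P[:,2]>.080)&(P[:,2]<.12)&(a>.03)&(a<.2)
    return dict(n=int(k.sum()),slope=float(np.degrees(np.arctan(c[0]))),head=(np.percentile(a[h],[2,98]).round(4),np.median(P[h,2]).round(4)) if h.sum()>5 else None,t=bot.get_obs()['time_s'])
E
python3 - <<'E'
from h import *
print(lever())
tail=O-.1497*U-.0026*W
s=tail-.032*U
bot.move_to(list(s[:2])+[.13],R)
bot.movel(list(s[:2])+[.055],v=.12)
hit=bot.movel(list((s+.03*U)[:2])+[.055],v=.03,stop_force=3)
o=bot.get_obs(); c=np.array(o['ee_pos']); print(hit,((c-O)@U),c,o['contact_force'],o['time_s'])
for i in range(2):
    t=c+U*.009*(i+1); bot.movel(list(t),v=.03); f=bot.get_obs()['contact_force']
    bot.movel(list(t-.010*U),v=.06); print(f,lever())
E
```

```text
{'n': 572, 'slope': -0.06039298144878489, 'head': (array([0.0515, 0.0993]), np.float64(0.1022)), 't': 3.0417}
True -0.1517184945976678 [0.59339704 0.18145211 0.05473033] [ 0.03537237 -0.24775309 -0.53177922] 5.6083
[0.11040796 0.55580349 0.11152328] {'n': 546, 'slope': -0.4574541555386236, 'head': (array([0.0703, 0.1181]), np.float64(0.1018)), 't': 6.4333}
[ 0.96461126 -0.13494737 -0.4133846 ] {'n': 530, 'slope': -0.6118689924977807, 'head': (array([0.0787, 0.1265]), np.float64(0.1018)), 't': 7.5833}
```

Run:
```python
from h import *
c=np.array(bot.get_obs()['ee_pos'])+.010*U; c[2]=.055   # last contact
tot=0
for st in [.008,.007,.003,.003,.003,.003,.003,.003]:
    tot+=st; t=c+U*tot; bot.movel(list(t),v=.04); bot.movel(list(t-.012*U),v=.08); bot.hold(.15)
    L=lever(); print(round(tot,3),L)
    if abs(L['slope'])>3: break
```

```text
0.008 {'n': 514, 'slope': -0.48656611866199395, 'head': (array([0.087 , 0.1348]), np.float64(0.102)), 't': 8.675}
0.015 {'n': 485, 'slope': -0.5994783427891252, 'head': (array([0.0933, 0.1412]), np.float64(0.1021)), 't': 9.8}
0.018 {'n': 471, 'slope': -0.6545635884187799, 'head': (array([0.0974, 0.1452]), np.float64(0.102)), 't': 10.825}
0.021 {'n': 460, 'slope': -0.7311814886224177, 'head': (array([0.0996, 0.1496]), np.float64(0.1014)), 't': 11.85}
0.024 {'n': 453, 'slope': -6.771716621834286, 'head': (array([0.1067, 0.1571]), np.float64(0.0905)), 't': 12.875}
```

It tipped, with a slope of about -7° in the noisy fit. I'll back off, go up and measure the edge and lever from above.

Run:
```python
from h import *
c=np.array(bot.get_obs()['ee_pos'])
bot.movel(list(c-.05*U),v=.15); bot.movel(list((c-.05*U)[:2])+[.25],v=.25)
t=O+.16*U; bot.move_to([t[0],t[1],.27],R); bot.hold(.2)
p,d,K,T=snap('wrist'); save('w2',p); np.savez('/tmp/w2',p=p,d=d,K=K,T=T)
p2,d2,K2,T2=snap('side'); save('s2',p2); np.savez('/tmp/s2',p=p2,d=d2,K=K2,T=T2); print(bot.get_obs()['time_s'])
for nm,P in(('w',cloud(d,K,T)),('s',cloud(d2,K2,T2))):
    P=P.reshape(-1,3); P=P[np.isfinite(P[:,2])]
    a=(P-O)@U; b=(P-O)@W
    k=(abs(b+.0026)<.008)&(P[:,2]>.06)&(a>-.11)&(a<.09)&(P[:,2]<.12)
    c=np.polyfit(a[k],P[k,2],1); print(nm,'stem slope',np.degrees(np.arctan(c[0])),'top z at .05,.06',np.polyval(c,[.05,.06]))
    for s0 in(-.095,-.06,0,.02,.05):
        q=(abs(a-s0)<.006)&(P[:,2]>np.polyval(c,s0)-.004)&(P[:,2]<np.polyval(c,s0)+.004)&(abs(b)<.03); print('  stem w at',s0,np.percentile(b[q],[2,50,98]).round(4) if q.sum() else None)
    for sgn in(1,-1):
        r=(sgn*b>.018)&(sgn*b<.027)&(a>-.03)&(a<.12)
        for lo,hi in((.0565,.063),(.041,.049)):
            q=r&(P[:,2]>lo)&(P[:,2]<hi)
            print('  side',sgn,lo,q.sum(),np.percentile(a[q],[0,2,98,100]).round(4) if q.sum() else None)
    q=(P[:,2]>.0565)&(P[:,2]<.0635)&(abs(b)<.04)&(a>-.08)&(a<.07)&(abs(b)>.016); print('  upper w',np.percentile(b[q],[.5,99.5]),'a',np.percentile(a[q],[.5,99.5]),rect(P[q,:2]))
    S=P[(np.hypot(P[:,0]-.447,P[:,1]-.271)<.045)]
    F=S[(S[:,2]>.034)&(S[:,2]<.05)]
    if len(F)>5: print('  sad',len(F),rect(F[:,:2]))
```

```text
15.85
w stem slope -9.191422537111437 top z at .05,.06 [0.07324875 0.07163064]
  stem w at -0.095 None
  stem w at -0.06 None
  stem w at 0 [-0.013  -0.0026  0.0078]
  stem w at 0.02 [-0.0133 -0.003   0.0081]
  stem w at 0.05 [-0.013  -0.0031  0.0076]
  side 1 0.0565 933 [-0.0165 -0.0147  0.0574  0.0584]
  side 1 0.041 669 [0.0586 0.0596 0.1184 0.1195]
  side -1 0.0565 665 [-0.0164 -0.0064  0.0576  0.0589]
  side -1 0.041 665 [0.0587 0.0597 0.1185 0.1195]
  upper w [-0.03447057  0.02919071] a [-0.01596665  0.05829346] (array([579.7,   9.1]), array([75.4, 64.1]), 85.5)
s stem slope -8.646018887336954 top z at .05,.06 [0.07270081 0.07118024]
  stem w at -0.095 [-0.0117 -0.0014  0.0084]
  stem w at -0.06 [-0.0127 -0.0029  0.0084]
  stem w at 0 [-0.0129 -0.0029  0.0083]
  stem w at 0.02 [-0.0121 -0.0009  0.0085]
  stem w at 0.05 [-0.0118 -0.002   0.0079]
  side 1 0.0565 88 [-0.0278 -0.0271  0.0566  0.0574]
  side 1 0.041 56 [0.0724 0.0746 0.1178 0.1187]
  side -1 0.0565 69 [-0.0277 -0.0252  0.0552  0.057 ]
  side -1 0.041 59 [0.0723 0.0728 0.1175 0.1188]
  upper w [-0.03406917  0.02985265] a [-0.07341804  0.05691205] (array([582.7,  38.5]), array([131.7,  64.3]), 85.5)
  sad 69 (array([447. , 274.3]), array([22.1,  9.5]), 84.1)
```

View pics/w2.png

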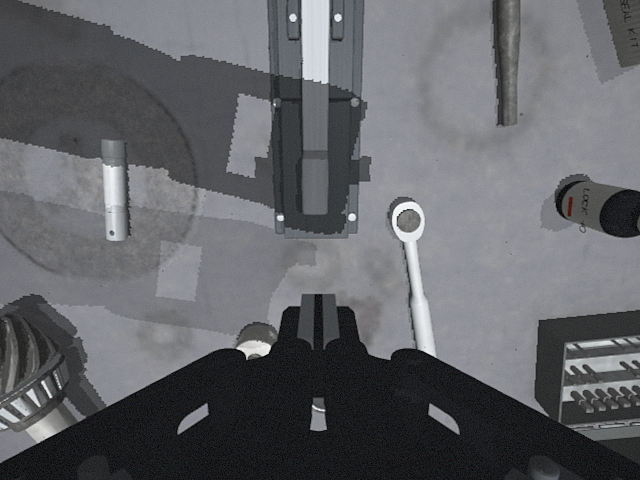

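The lever lies tipped at 9.1°, with the edge at a=0.058 (image row ~100) and the head on the lower step. Next I look at the saddle from close by and grasp it.

Run:
```python
from h import *
g=np.array([.4475,.2725])-.075*R[:2,0]
bot.move_to([g[0],g[1],.19],R); bot.grip(.045,30); bot.hold(.15)
p,d,K,T=snap('wrist'); save('w3',p)
P=cloud(d,K,T).reshape(-1,3); P=P[np.isfinite(P[:,2])]
S=P[np.hypot(P[:,0]-.4475,P[:,1]-.2725)<.045]
for lo,hi in((.039,.048),(.012,.02)):
    F=S[(S[:,2]>lo)&(S[:,2]<hi)]; print(len(F),rect(F[:,:2]),np.median(F[:,2]))
print('bench',np.median(S[S[:,2]<.006,2]),bot.get_obs()['time_s'])
s=9/180*np.pi; n=np.sin(s)*U+np.cos(s)*np.array([0,0,1]); Rt=np.stack([np.cross(R[:,1],-n),R[:,1],-n],1)
print(np.linalg.det(Rt),bot.ik([.579,-.028,.085],Rt),bot.ik([.579,-.028,.14],Rt))
```

```text
489 (array([446.2, 272.2]), array([21.2, 11.8]), 85.2) 0.04158112869092456
1387 (array([446.3, 272.2]), array([24., 48.]), 82.7) 0.015832480431630214
bench -0.00021832935389926034 17.9
1.0000000000000004 [-11.46452368  33.98377184  96.67567486  11.52804213  50.9992444
 -14.27624781] [-11.46452368  29.4993869   94.94527689  10.65990735  57.09828703
 -12.79970334]
```

View pics/w3.png

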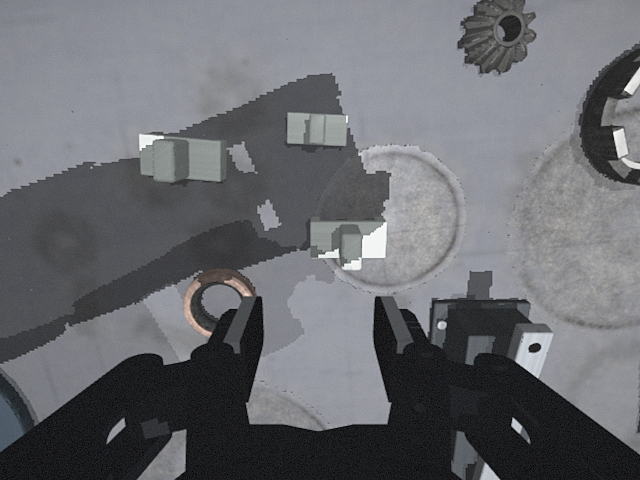

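Wrist view: the small saddle is at (317,129), with fin 21x12 mm and body 24x48 mm, so it is the right one. Now I pick it up.

Run:
```python
from h import *
Rg=Rx([.127,.992,0]); g=[.4463,.2722]
bot.move_to(g+[.09],Rg)
print(bot.movel(g+[.0195],v=.06,stop_force=8))
bot.grip(0.0,30); o=bot.get_obs(); print('w',o['gripper_width'],o['grip_force'],o['ee_pos'])
bot.movel(g+[.16],v=.15); print('w',bot.get_obs()['gripper_width'])
s=np.radians(9.1); n=np.sin(s)*U+np.cos(s)*np.array([0,0,1]); Rt=np.stack([np.cross(R[:,1],-n),R[:,1],-n],1)
top=O+.058*U-.0028*W; top[2]=.072
h=top+.0095*n
bot.move_to(list(h+.09*n),Rt); bot.movel(list(h+.02*n),v=.12); bot.hold(.2)
hit=bot.movel(list(h-.003*n),v=.02,stop_force=2.5)
o=bot.get_obs(); c=np.array(o['ee_pos']); print(hit,'rem',(c-h)@n,(c-O)@U,o['contact_force'],o['gripper_width'],o['time_s'])
p,d,K,T=snap('scene'); save('sc3',cv2.resize(p[220:360,230:430],(800,560),interpolation=cv2.INTER_CUBIC))
```

```text
False
w 0.011442805604177007 32.88710296154022 [0.44642544 0.27227928 0.01977574]
w 0.011190542834497337
True rem 0.00033821847104884283 0.05953816320029681 [-1.12843734 -0.99406796  6.17965214] 0.01127663286138224 24.4
```

View pics/sc3.png

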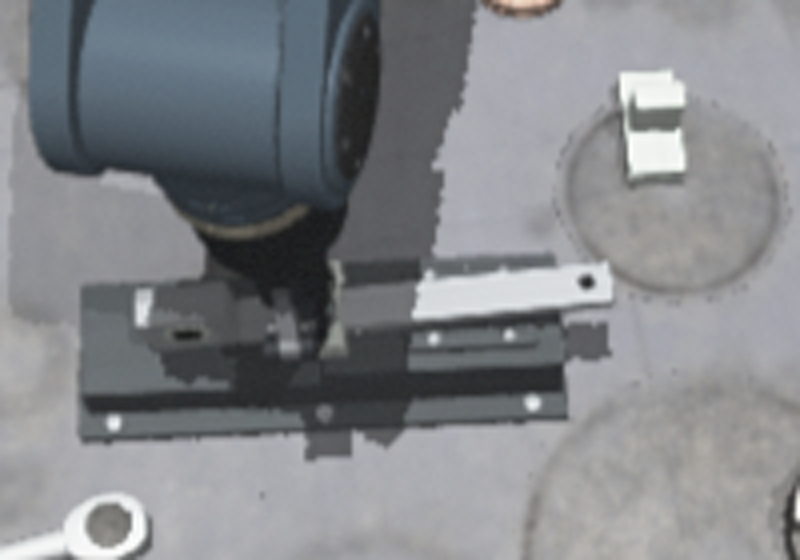

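Contact came at the nominal height, and the saddle sits astride the stem at crop px (330,330). Now I release it, retreat along the lever normal and check.

Run:
```python
from h import *
bot.grip(.035); bot.hold(.2)
c=np.array(bot.get_obs()['ee_pos']); n=-np.array(bot.get_obs()['tcp_rot'])[:,2]
bot.movel(list(c+.07*n),v=.08); bot.movel(list(c+.12*n),v=.15)
t=O+.16*U; bot.move_to([t[0],t[1],.27],R); bot.hold(.2)
p,d,K,T=snap('wrist'); save('w4',p[0:300,120:520])
P=cloud(d,K,T).reshape(-1,3); P=P[np.isfinite(P[:,2])]
a=(P-O)@U; b=(P-O)@W
k=(abs(b+.0028)<.008)&(P[:,2]>.06)&(P[:,2]<.12)&(((a>-.05)&(a<.03))|((a>.075)&(a<.092)));c1=np.polyfit(a[k],P[k,2],1); print('slope',np.degrees(np.arctan(c1[0])))
for lo,hi in((.0875,.108),(.070,.082)):
    q=(a>.03)&(a<.09)&(P[:,2]>lo)&(P[:,2]<hi)&((abs(b+.0028)>.013) if hi<.09 else True)&(abs(b)<.04)
    print(lo,q.sum(),'a',np.percentile(a[q],[2,50,98]).round(4),'b',np.percentile(b[q],[2,98]).round(4),P[q,2].max())
q=(abs(b)>.028)&(abs(b)<.033)&(P[:,2]>.0565)&(P[:,2]<.063)&(a>0)&(a<.1);print('edge',np.percentile(a[q],[98,100]))
print(bot.get_obs()['time_s'])
```

```text
slope -9.217822785949783
0.0875 478 a [0.0501 0.062  0.0733] b [-0.0084  0.0023] 0.10640511898662519
0.07 842 a [0.0472 0.0584 0.0706] b [-0.0266  0.0204] 0.08151599022928441
edge [0.05759982 0.05851034]
27.2583
```

View pics/w4.png

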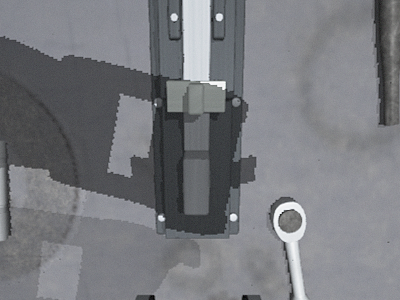

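The saddle sits astride the lever with its bridge centred at a=0.059 and the edge at 0.058, and the lever is still tipped at 9.2°.

```bash
python3 -c "
from bench import bot
print(bot.finish_job())"
```

```text
the job is handed in; nothing more can be done
None
```

The job is handed in after about 27 s: the lever tipped on a final 3 mm push and rests on the lower step at about 9°, and the smallest saddle sits astride it within about 1 mm of the edge.

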